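Stow the brass drift past the pocket's sprung flap

ROBOT

A 6-joint arm with a two-finger parallel gripper is mounted at the origin on the work surface. World frame = base frame: x ahead of the robot, y to its left, z up, the work surface at z = 0. Lengths are in m, angles in rad, forces in N, time in s.
With the tool pointing down it reaches from about 0.25 to 0.8 m from the base axis. Payload 8.5 kg.
Tool frame: the origin (TCP) lies on the centre line of the jaws, within the pads' length; the fingertips stand 25 mm ahead of it and the grasp point (between the pads) lies 6 mm ahead of it (tip_reach is the distance from the TCP to the fingertips, in m); z points along the fingers, x is the direction in which the jaws open and shut, and the axes are right-handed (so a half turn about z gives the same grasp; the last joint's range is limited). The gripper opens to 85 mm and grips with 20 to 120 N. Pads are 22 mm wide; open, the fingers measure 114 mm over their backs; the gripper's body (76 mm by 85 mm) begins 54 mm behind the grasp point. The pads swing forward as they close: fully open they stand 13 mm farther back than shut.
Start: joints at [-1.187, 0.238, -0.013, 1.319, 0, 1.571], TCP at [0.197, -0.487, 0.256] pointing down, gripper open.
Joint ranges: [-2.66, 2.66], [-1.03, 1.9], [-1.14, 1.46], [-1.82, 2.27], [-1.45, 1.34], [-3.14, 3.14]. Speed limits (rad/s): [2.22, 2.22, 2.79, 3.14, 3.14, 3.14].

INTERFACE

Orientations are given as a rotation vector (axis times angle).
In Python, from station import read_state, camera, finish_job, tip_reach gives the robot as it stands.
- The arm moves only by the tool arm_command, never from a script. Its argument "steps" is a list of rows, each an object of numbers: "x", "y", "z": the shift along the world's x, y, z in cm; "ax", "ay", "az": the turn, a rotation vector about the world's x, y, z in degrees. In form: [{"x": .., "y": .., "z": .., "ax": .., "ay": .., "az": ..}, ...]. A call has 1 to 10 rows; each row shifts and turns the commanded pose from where the row before left it; what a row does not reach is not made up. A row lasts 1/12 s, in which the tool goes at most 41.7 mm and 7.16 degrees, less where a joint would pass 70% of its speed; a pose out of reach is approached as far as the arm can. A call is refused whole if a number of a shift passes 4.17 or a number of a turn 7.16, either way. A call with a gripper value outside its range is refused whole. "grip" is the finger opening in cm, from 0 to 8.54, set as the call begins (left out, the last holds). The fingers move at their own pace and stop on an object; "force" is the grip in N (left out, the last holds). Time passes only in rows, so rows that do not move let the fingers close. It gives the time, the measured TCP pose, the force and the opening at its end, in the units of the state.
- read_state(): the state, without advancing time (a new reading comes with each control period).
- camera(name): name is "scene" or "top" or "wrist"; returns a dict with "frame" (480x640x3 uint8, red, green, blue), "range_z" (480x640 float32, m along the optical axis (not along the pixel's ray), 0 where there is no reading), "camera_matrix" (3x3 intrinsics, pixels), "camera_from_world" (4x4, takes a point from world to camera coordinates); the wrist camera has in their place "mount" (4x4, takes a point from camera to tool coordinates, whose origin is the TCP and whose axes are the tool frame's). Camera axes: x right, y up, looking along -z (the intrinsics and any distortion apply to the point x, -y, -z); pixel columns grow to the right and rows downward; lengths in m; the calibration is good to about 2 mm. The wrist camera is an equidistant fisheye: a pixel r from the principal point sees the ray r / f radians off the axis. A picture is of the moment at which its call begins: read the wrist's pose just before it.
- finish_job(): hands the job in, once; it reports no verdict.
The state is a dict: "time_s": time; "joints": joint angles; "dq": joint speeds; "effort": joint torques, N m; "eef_pos": TCP position; "ee_rot": TCP orientation; "force": force on the tool from outside, world axes, zero at the start; "ft_torque": the same for the moment, N m; "width": opening from 0.0 (shut) to 1.0 (fully open).
Only numpy, scipy, OpenCV 4.12 (cv2) and the standard library are available. Lean on these libraries where they do the work, as an engineer would, in place of code of your own. Each camera call takes 0.05 s, during which the arm holds its last target.

TASK

Lift the brass hex drift out of the flange's bore and stow it upright in the green pocket: with its lower end push the yellow sprung flap open gently at the free edge (near its weak hinge it would be strained), hold the flap aside with the drift and slide the drift down past it into the socket. Feel for the seat, press the drift home on it with a steady 15 N or so, never above 30 N, then let go. Do not disturb the flange, ring or washers.

Things in the scene. Friction and masses are not known exactly. Their poses are not given: they have to be found in the camera images.
- drift: Brass hexagonal bar, 140 mm long, 18 mm across flats (20.8 over corners), about 0.33 kg. Origin: centre of its lower end; z up along the bar; its x is square to one pair of flats, the others lie at 60 and 120 degrees. Starts standing on the bench through the flange's bore, upper 108 mm free. Grip it across flats, 20 to 30 mm below its top, with 80 N or more: the flap pushes it sideways.
- flange: Loose steel output flange lying on the bench: disc 90 mm in diameter, 12 mm thick, hub 48 mm in diameter, 32 mm high over all, bore 27 mm. Origin: centre of its underside. May not be moved more than 20 mm.
- pocket: Green steel box fixed to the bench, open on top: outside 72 mm along its x, 52 mm along its y, 92 mm high, walls 4 mm; 4 mm high foot lugs reach 39 mm out along y. Origin: centre of the underside, z up. Inside, below 30 mm height, a block with a vertical round socket; above it the box is empty but for the flap. Position, side and yaw vary.
- socket_mouth (a point): Centre of the socket's mouth inside the pocket, 30 mm above the bench, at x = -7 mm, y = 0 in the pocket's frame. The socket is 23.8 mm in diameter with a 2 mm chamfer; its floor, the seat, lies 12 to 24 mm below the mouth, so a drift fully home stands 54 to 66 mm above the pocket's rim.
- flap: Yellow steel flap in the pocket's mouth, 56 mm along its x, 41 mm wide, 2 mm thick. Origin on the hinge: along the pocket's y, at pocket x = -29 mm, 89 mm high, 22 mm from the socket's axis. Shut it is level, x pointing to the free edge (pocket x = +27 mm). Swings only down into the box, to 1.5 rad. Spring torque 0.20 N m shut, 0.31 at 1.35 rad. Over 14 N from anything strains it.
- flap_push (a point): Where to push the shut flap: on top, 44 mm from the hinge (pocket x = +15 mm, 90 mm high); 6 N opens it here, straight over the socket 18 N, too much. From 25 mm below the hinge move the drift's foot on a slant to 50 mm below the hinge on the socket's axis, its edge sliding on the flap's face; then down. A level push on the flap's free edge jams. The flap then leans on the drift with 5 to 6 N.
- gauge_ring: Loose aluminium gauge ring, 50 mm outside, 32 mm inside, 12 mm high, lying on the bench; origin: centre of its underside. Bystander, to stay within 10 mm.
- washer_a: Loose black steel lock washer, 30 mm across, 4 mm thick, lying on the bench; origin: centre of its underside. Bystander, to stay within 10 mm.
- washer_b: A second washer, as washer_a. Bystander, to stay within 10 mm.
- stop: Depth stop in the pocket's floor, under the socket; origin on the bench, on the socket's axis, axes as the pocket's. It carries the brass seat on which the drift must stand. A screw sets the seat's height anew each time, 6 to 18 mm above the bench; neither pose nor cameras show it: feel for it. Sliding past the flap takes a few N; press 15 N beyond that for a moment (under 6 N is no press, over 30 N a slam).
There are look-alikes about, which are no part of the job. What is meant by the drift is not black, and is the larger of those in its own colour.

How it is judged:
By the outcome, as a careful person would: the job done as asked, in the order asked, and still so for the second after the job is handed in, with the robot touching nothing.
It also fails if it takes over 54 s, if anything falls off the work surface, if the arm or the gripper's body presses on something with over 40 N, if the wrist force passes 120 N, or if a joint passes its speed limit or range.

## Working session

There is one attempt and no reset: what is moved stays moved. The work goes in short steps, Python scripts to look and compute and a tool call to move; the robot and the scene stay as the last step left them, time stands still between calls to the robot, and variables do not carry over. Pictures are saved under pics/ and viewed, and the job is handed in when it is done.

Besides the shell and the picture viewer there is one more tool, called after ">>>" by a JSON object that holds its "api" and its "payload", one argument or row to a line. arm_command: Moves the arm, as the interface text tells. Its arguments: {"type":"object","properties":{"steps":{"type":"array","items":{"type":"object","properties":{"x":{"type":"number"},"y":{"type":"number"},"z":{"type":"number"},"ax":{"type":"number"},"ay":{"type":"number"},"az":{"type":"number"}}}},"grip":{"type":"number"},"force":{"type":"number"}},"required":["steps"]}

```bash
ls; mkdir -p pics; python3 - <<'E'
from station import *
import cv2,numpy as np,pickle
s=read_state();print({k:np.round(v,3) for k,v in s.items()});print(tip_reach)
d={}
for n in("scene","top"):
    c=camera(n);d[n]=c;cv2.imwrite(f"pics/{n}0.png",c["frame"][:,:,::-1]);print(n,c["camera_matrix"],c["camera_from_world"],[k for k in c])
pickle.dump(d,open("d0.pkl","wb"))
E
```

```text
pics
{'time_s': np.float64(0.0), 'joints': array([-1.187,  0.239, -0.014,  1.319, -0.   ,  1.571]), 'dq': array([-0.   , -0.   ,  0.   , -0.001, -0.001, -0.002]), 'effort': array([-2.0000e-03, -5.3878e+01,  3.4644e+01,  1.8000e-02, -0.0000e+00,
       -0.0000e+00]), 'eef_pos': array([ 0.196, -0.486,  0.256]), 'ee_rot': array([-2.604e+00,  1.757e+00,  2.000e-03]), 'force': array([-0.465, -0.404,  0.234]), 'ft_torque': array([-0.072,  0.002,  0.018]), 'width': np.float64(0.997)}
0.025
scene [[489.49419569   0.         320.48123415]
 [  0.         489.49419569 242.01325913]
 [  0.           0.           1.        ]] [[ 0.0796094   0.99682547  0.00115036  0.00773813]
 [-0.74383822  0.05863677  0.66578257  0.34322941]
 [ 0.66360157 -0.05385823  0.74614492 -1.1404027 ]
 [ 0.          0.          0.          1.        ]] ['frame', 'range_z', 'camera_matrix', 'camera_from_world']
top [[507.78105361   0.         324.26207266]
 [  0.         507.78105361 236.8040781 ]
 [  0.           0.           1.        ]] [[ 0.01307225 -0.99991233 -0.00210822 -0.04955664]
 [ 0.99388134  0.01276208  0.10971335 -0.57018601]
 [-0.10967682 -0.00352952  0.99396103 -0.74457476]
 [ 0.          0.          0.          1.        ]] ['frame', 'range_z', 'camera_matrix', 'camera_from_world']
```

View pics/scene0.png

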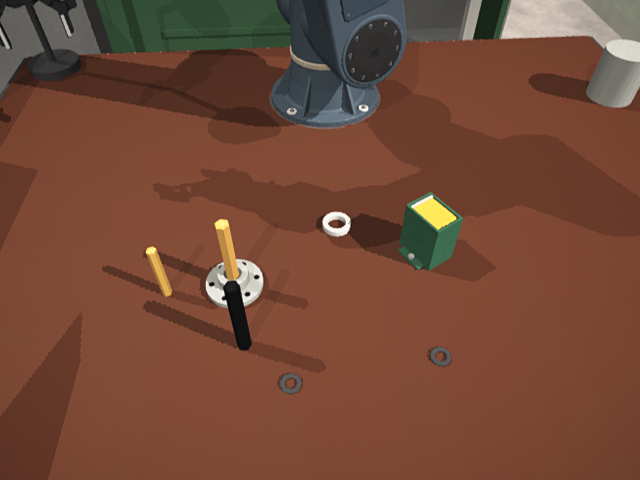

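View pics/top0.png

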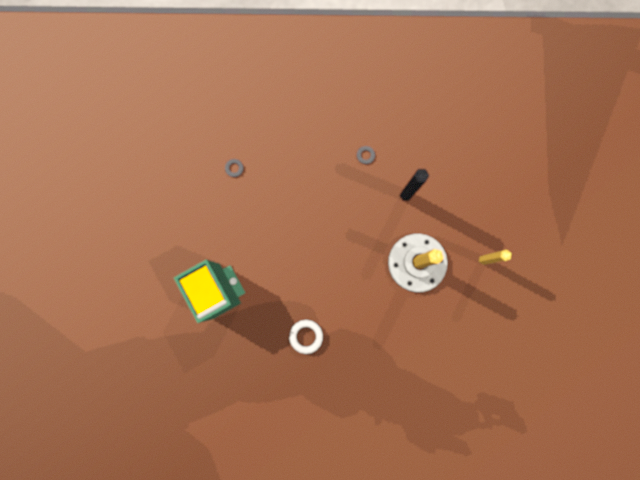

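Candidates for the drift: tall brass bar in the flange (scene 222,222 / top 436,257), thin brass bar (scene 152,250 / top 505,256), black bar (scene 233,285 / top 421,175). Choice: the tall brass bar in the flange.

```bash
cat > h.py <<'E'
import numpy as np,cv2,pickle
from scipy.spatial.transform import Rotation as R
def cloud(c):
    d=c["range_z"];K=c["camera_matrix"];v,u=np.mgrid[:480,:640]
    P=np.stack([(u-K[0,2])*d/K[0,0],-(v-K[1,2])*d/K[1,1],-d],-1)
    T=c["camera_from_world"];return (P-T[:3,3])@T[:3,:3], d>0
def proj(c,p):
    T=c["camera_from_world"];K=c["camera_matrix"];q=np.atleast_2d(p)@T[:3,:3].T+T[:3,3]
    return np.stack([K[0,0]*q[:,0]/-q[:,2]+K[0,2],-K[1,1]*q[:,1]/-q[:,2]+K[1,2]],-1)
E
python3 - <<'E'
from h import *
d=pickle.load(open("d0.pkl","rb"))
for n in d:
    c=d[n];W,ok=cloud(c);hsv=cv2.cvtColor(c["frame"],cv2.COLOR_RGB2HSV);H,S,V=[hsv[...,i].astype(int) for i in range(3)]
    z=W[...,2]
    print(n,"bench z",np.median(z[ok&(abs(z)<.02)]))
    ys=(H>15)&(H<35)&(S>120)&(V>90)&ok&(z>.02)
    k,l,st,ce=cv2.connectedComponentsWithStats(ys.astype(np.uint8))
    for i in range(1,k):
        if st[i,4]<15: continue
        P=W[l==i];zt=np.percentile(P[:,2],98);t=P[P[:,2]>zt-.006]
        print("yellow",ce[i].round(),st[i,4],"ztop",zt.round(4),"mean top",t.mean(0).round(4),"mean",P.mean(0).round(4))
    g=(H>40)&(H<90)&(S>80)&ok&(z>.005)&(z<.12)&(W[...,0]>.2)
    P=W[g];print("green",g.sum(),P.min(0).round(3),P.max(0).round(3))
    t=P[P[:,2]>.085]; r=cv2.minAreaRect((t[:,:2]*1000).astype(np.float32));print("rim",r,t[:,2].mean())
    yl=W[ys&(z>.08)&(z<.1)&(np.hypot(W[...,0]-P[:,0].mean(),W[...,1]-P[:,1].mean())<.05)];print("flap",cv2.minAreaRect((yl[:,:2]*1000).astype(np.float32)),yl.mean(0))
    # low items
    for nm,lo,hi in(("low",.003,.05),):
        m=((z>lo)&(z<hi)&ok&(W[...,0]>.15)).astype(np.uint8)
        k,l,st,ce=cv2.connectedComponentsWithStats(m)
        for i in range(1,k):
            if st[i,4]>60:
                P=W[l==i];print(nm,ce[i].round(),st[i,4],((P.min(0)+P.max(0))/2).round(3),(P.max(0)-P.min(0)).round(3))
cv2.imwrite("pics/crop0.png",np.hstack([cv2.resize(d["top"]["frame"][215:315,370:520],(600,400),interpolation=2)[:,:,::-1]]))
cv2.imwrite("pics/crop1.png",cv2.resize(d["top"]["frame"][240:340,150:270],(720,600),interpolation=2)[:,:,::-1])
E
```

```text
scene bench z -0.0014786670570821048
yellow [435. 213.] 720 ztop 0.0907 mean top [0.4909 0.1303 0.0887] mean [0.4909 0.1303 0.0887]
yellow [227. 251.] 703 ztop 0.1393 mean top [ 0.5422 -0.1866  0.1378] mean [ 0.5455 -0.1854  0.0903]
yellow [158. 269.] 398 ztop 0.0994 mean top [ 0.5467 -0.2906  0.0975] mean [ 0.548  -0.2897  0.0631]
green 2274 [0.446 0.088 0.005] [0.535 0.168 0.093]
rim ((489.8796691894531, 128.50741577148438), (73.473876953125, 54.287723541259766), 30.0521183013916) 0.08965449401693683
flap ((490.3843688964844, 128.99417114257812), (56.84116744995117, 46.41606140136719), 31.096914291381836) [0.49118512 0.1302176  0.08868294]
low [336. 224.] 387 [ 0.424 -0.014  0.008] [0.049 0.049 0.01 ]
low [424. 249.] 1141 [0.502 0.129 0.026] [0.065 0.081 0.047]
low [235. 282.] 1658 [ 0.538 -0.186  0.026] [0.087 0.089 0.047]
low [164. 284.] 205 [ 0.547 -0.292  0.027] [0.012 0.015 0.046]
low [243. 339.] 261 [ 0.65  -0.169  0.026] [0.011 0.02  0.047]
low [445. 356.] 62 [0.688 0.111 0.005] [0.027 0.018 0.004]
top bench z 0.0011729521433151344
yellow [427. 259.] 326 ztop 0.143 mean top 
[... 306 characters left out ...]
m ((486.5995178222656, 125.97911834716797), (70.75039672851562, 51.63081359863281), 30.549354553222656) 0.09217583381396867
flap ((487.82391357421875, 128.3824462890625), (54.091453552246094, 43.70306396484375), 29.761123657226562) [0.48786163 0.12821851 0.09100636]
low [366. 154.] 186 [ 0.708 -0.105  0.006] [0.031 0.034 0.006]
low [234. 167.] 179 [0.685 0.105 0.006] [0.03  0.031 0.006]
low [405. 195.] 97 [ 0.644 -0.172  0.026] [0.02  0.022 0.047]
low [416. 263.] 2254 [ 0.536 -0.19   0.026] [0.089 0.092 0.046]
low [485. 259.] 91 [ 0.543 -0.297  0.026] [0.017 0.022 0.047]
low [230. 285.] 571 [0.484 0.106 0.026] [0.094 0.05  0.047]
low [306. 336.] 553 [ 0.419 -0.017  0.01 ] [0.052 0.051 0.014]
```

View pics/crop0.png

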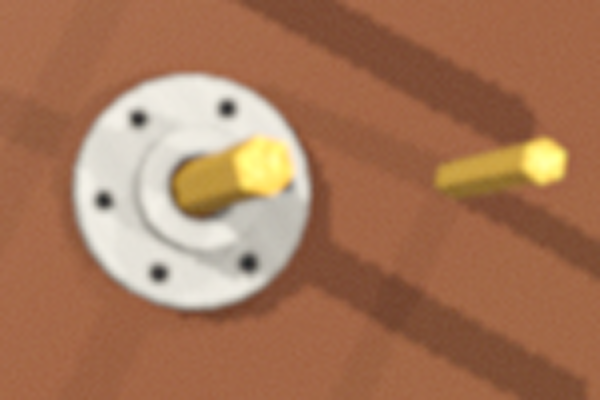

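View pics/crop1.png

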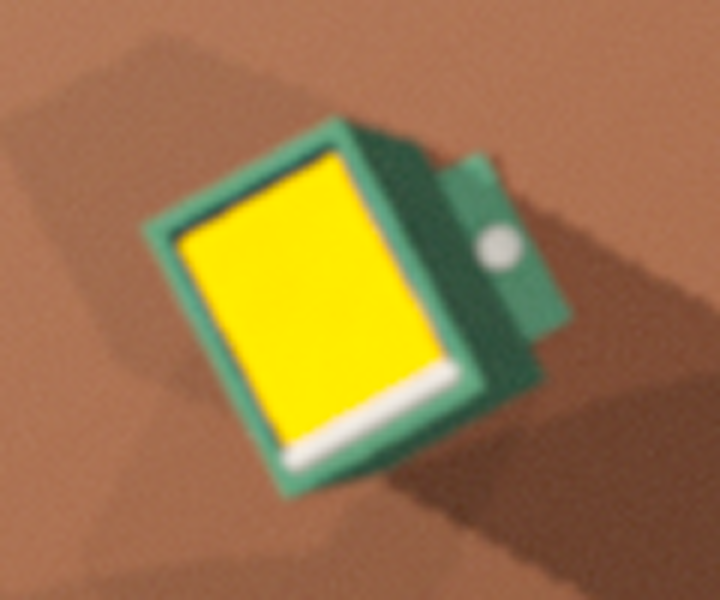

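The crop shows the larger brass bar standing in the flange's bore (top 436,257). The pocket has its white hinge at the bottom edge (top about 212,308), so pocket +x points up-left in the picture, a yaw of about 30°. Next I move above the drift and look with the wrist camera.

>>> {"api": "arm_command", "payload": {
  "steps": [
    {"x":3.0,"y":2.6,"z":0.4,"az":3},
    {"x":3.0,"y":2.6,"z":0.4,"az":4},
    {"x":3.0,"y":2.6,"z":0.4,"az":4},
    {"x":3.0,"y":2.6,"z":0.4,"az":4},
    {"x":3.0,"y":2.6,"z":0.4,"az":4},
    {"x":3.0,"y":2.6,"z":0,"az":4},
    {"x":3.0,"y":2.6,"az":4},
    {"x":3.0,"y":2.6,"az":4},
    {"x":3.0,"y":2.6,"az":4},
    {"x":3.0,"y":2.6,"az":4}
  ],
  "grip": 8.54
}}

```text
$.steps[0]: bad value
```

>>> {"api": "arm_command", "payload": {
  "steps": [
    {"x":1.5,"y":1.4},
    {"x":0.6,"y":0.6},
    {},
    {}
  ]
}}

```text
$.steps[0]: bad value
```

```bash
python3 - <<'E'
from station import *
import cv2,numpy as np,pickle
s=read_state();print({k:np.round(v,4) for k,v in s.items() if k in("time_s","joints","eef_pos","ee_rot","force")})
c=camera("wrist");print(c["camera_matrix"],c["mount"],c.keys())
cv2.imwrite("pics/w1.png",c["frame"][:,:,::-1]);t=camera("top");cv2.imwrite("pics/top1.png",t["frame"][:,:,::-1])
pickle.dump((s,c,t),open("d1.pkl","wb"))
E
```

```text
{'time_s': np.float64(0.1), 'joints': array([-1.187 ,  0.2387, -0.0141,  1.3192,  0.    ,  1.5708]), 'eef_pos': array([ 0.1965, -0.4865,  0.2557]), 'ee_rot': array([-2.6037e+00,  1.7565e+00,  1.7000e-03]), 'force': array([0.674 , 0.4441, 0.2248])}
[[371.64829954   0.         312.97178647]
 [  0.         371.64829954 242.63115553]
 [  0.           0.           1.        ]] [[ 9.99999712e-01  7.58153086e-04 -3.23062692e-05  5.48962042e-04]
 [ 7.16283357e-04 -9.57118265e-01 -2.89696588e-01 -7.24748065e-02]
 [-2.50555283e-04  2.89696481e-01 -9.57118533e-01 -1.17971074e-01]
 [ 0.00000000e+00  0.00000000e+00  0.00000000e+00  1.00000000e+00]] dict_keys(['frame', 'range_z', 'camera_matrix', 'mount'])
```

View pics/w1.png

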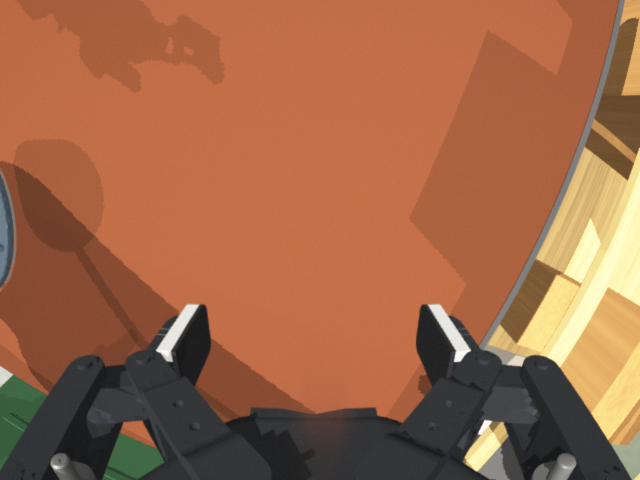

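The wrist view shows only bare bench and the open fingers, because the arm hasn't moved. The rows probably need all six numbers, so I retry that way.

>>> {"api": "arm_command", "payload": {
  "steps": [
    {"x":3.0,"y":2.6,"z":0.4,"ax":0,"ay":0,"az":3},
    {"x":3.0,"y":2.6,"z":0.4,"ax":0,"ay":0,"az":4},
    {"x":3.0,"y":2.6,"z":0.4,"ax":0,"ay":0,"az":4},
    {"x":3.0,"y":2.6,"z":0.4,"ax":0,"ay":0,"az":4},
    {"x":3.0,"y":2.6,"z":0.4,"ax":0,"ay":0,"az":4},
    {"x":3.0,"y":2.6,"z":0,"ax":0,"ay":0,"az":4},
    {"x":3.0,"y":2.6,"z":0,"ax":0,"ay":0,"az":4},
    {"x":3.0,"y":2.6,"z":0,"ax":0,"ay":0,"az":4},
    {"x":3.0,"y":2.6,"z":0,"ax":0,"ay":0,"az":4},
    {"x":3.0,"y":2.6,"z":0,"ax":0,"ay":0,"az":4}
  ],
  "grip": 8.54
}}

```text
time_s: 1.03
eef_pos: [0.4977, -0.2251, 0.2763]
ee_rot: [3.043, -0.782, -0.0]
force: [0.9, -1.1, 1.0]
width: 0.999
```

>>> {"api": "arm_command", "payload": {
  "steps": [
    {"x":1.5,"y":1.4,"z":0,"ax":0,"ay":0,"az":0},
    {"x":0.6,"y":0.6,"z":0,"ax":0,"ay":0,"az":0},
    {"x":0,"y":0,"z":0,"ax":0,"ay":0,"az":0},
    {"x":0,"y":0,"z":0,"ax":0,"ay":0,"az":0}
  ]
}}

```text
time_s: 1.37
eef_pos: [0.5171, -0.2069, 0.276]
ee_rot: [3.041, -0.786, -0.002]
force: [1.0, -0.6, -0.4]
width: 1.003
```

```bash
python3 - <<'E'
from station import *
import cv2,numpy as np,pickle
s=read_state();print({k:np.round(v,4) for k,v in s.items() if k in("time_s","joints","eef_pos","ee_rot","force")})
c=camera("wrist")
cv2.imwrite("pics/w2.png",c["frame"][:,:,::-1])
pickle.dump((s,c),open("d1.pkl","wb"))
E
```

```text
{'time_s': np.float64(1.3667), 'joints': array([-3.8050e-01,  2.8910e-01,  1.0710e-01,  1.3897e+00, -4.0000e-04,
        1.6964e+00]), 'eef_pos': array([ 0.5171, -0.2069,  0.276 ]), 'ee_rot': array([ 3.0413e+00, -7.8630e-01, -1.5000e-03]), 'force': array([ 0.9617, -0.6453, -0.3685])}
```

View pics/w2.png

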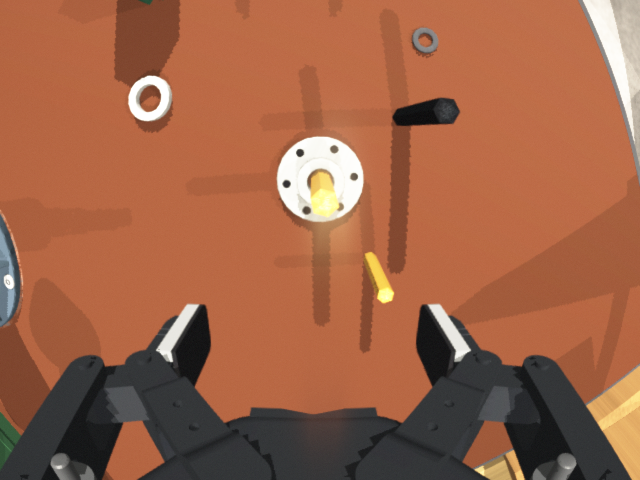

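The wrist view shows the drift's top at (324,203), in the flange at (320,180). The thin bar is at (385,293) and the black bar at (445,110). I measure the hexagon and its yaw.

```bash
cat >> h.py <<'E'
def wcloud(s,c):
    d=c["range_z"];K=c["camera_matrix"];v,u=np.mgrid[:480,:640]
    a=(u-K[0,2])/K[0,0];b=(v-K[1,2])/K[1,1];th=np.hypot(a,b);k=np.where(th>1e-9,np.tan(np.minimum(th,1.5))/np.maximum(th,1e-9),1)
    P=np.stack([a*k*d,-b*k*d,-d],-1);M=c["mount"];P=P@M[:3,:3].T+M[:3,3]
    return R.from_rotvec(s["ee_rot"]).apply(P.reshape(-1,3)).reshape(480,640,3)+s["eef_pos"],d>0
E
python3 - <<'E'
from h import *
s,c=pickle.load(open("d1.pkl","rb"))
W,ok=wcloud(s,c)
z=W[...,2];print("bench",np.median(z[200:260,200:280]))
for (u,v) in((324,203),(385,293),(320,200)):
    print(W[v,u].round(4))
near=np.hypot(W[...,0]-.537,W[...,1]+.188)<.03
m=near&(z>.132)&ok
P=W[m];print(m.sum(),P.mean(0),P.min(0),P.max(0)); print(cv2.minAreaRect((P[:,:2]*1000).astype(np.float32)),"encl",cv2.minEnclosingCircle((P[:,:2]*1000).astype(np.float32)))
# support-width by direction
h=P[:,:2]*1000
for a in range(0,180,10):
    n=np.array([np.cos(np.radians(a)),np.sin(np.radians(a))]);q=h@n;print(a,(q.max()-q.min()).round(1),end=" ; ")
fl=np.hypot(W[...,0]-.537,W[...,1]+.188)<.06
F=W[fl&(z>.006)&(z<.016)&ok];print("\nflange",cv2.minEnclosingCircle((F[:,:2]*1000).astype(np.float32)))
B=W[fl&(z>.027)&(z<.036)&ok];print("hub",cv2.minEnclosingCircle((B[:,:2]*1000).astype(np.float32)))
print("tool x",R.from_rotvec(s["ee_rot"]).as_matrix()[:,0])
im=cv2.resize(c["frame"][150:240,275:375],(800,720),interpolation=cv2.INTER_CUBIC)[:,:,::-1];cv2.imwrite("pics/c2.png",cv2.resize(im,(660,594)))
E
```

```text
bench 0.00035989159837754303
[ 0.5351 -0.1892  0.1404]
[ 0.5415 -0.292   0.101 ]
[ 0.5336 -0.1861  0.1395]
18924 [ 0.5296776  -0.19832736  0.33393419] [ 0.50706455 -0.21562314  0.13206931] [ 0.55713147 -0.17880054  0.35589718]
((534.0962524414062, -192.48988342285156), (27.476787567138672, 57.365638732910156), 60.788185119628906) encl ((532.552490234375, -195.25088500976562), 28.700056076049805)
0 50.1 ; 10 45.9 ; 20 40.6 ; 30 36.1 ; 40 33.4 ; 50 30.2 ; 60 27.6 ; 70 31.2 ; 80 34.5 ; 90 36.8 ; 100 41.8 ; 110 47.0 ; 120 51.1 ; 130 54.5 ; 140 56.7 ; 150 57.4 ; 160 56.3 ; 170 53.6 ; 
flange ((534.5488891601562, -188.53379821777344), 45.317474365234375)
hub ((535.0657348632812, -188.4287567138672), 24.049448013305664)
tool x [ 8.74681090e-01 -4.84698090e-01 -8.67903699e-04]
```

View pics/c2.png

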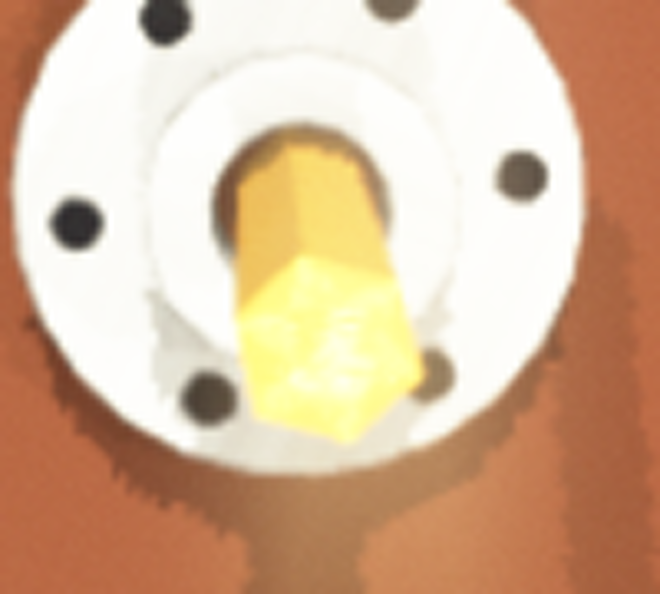

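```bash
python3 - <<'E'
from h import *
s,c=pickle.load(open("d1.pkl","rb"))
K=c["camera_matrix"];M=c["mount"];Rt=R.from_rotvec(s["ee_rot"]).as_matrix()
def ray(u,v,z):
    a=(u-K[0,2])/K[0,0];b=(v-K[1,2])/K[1,1];th=np.hypot(a,b);k=np.tan(th)/th
    o=Rt@M[:3,3]+s["eef_pos"];d=Rt@(M[:3,:3]@np.array([a*k,-b*k,-1]));return o+d*(z-o[2])/d[2]
P=np.array([ray(275+x/6.6-.5+.06,150+y/6.6-.5+.06,.14) for x,y in((238,322),(312,255),(392,275),(427,372),(348,442),(250,418))])[:,:2]*1000
print(P.round(1)); cen=P.mean(0);print(cen,np.linalg.norm(P-cen,axis=1).round(2))
a=np.degrees(np.arctan2(*(P-cen).T[::-1]));print(a.round(1),np.mod(a,60).round(1))
# from range data: top-surface depth mask
W,ok=wcloud(s,c);h=W[150:240,275:375].reshape(-1,3);h=h[(h[:,2]>.136)&(h[:,2]<.146)]*1000
print(len(h),cv2.minEnclosingCircle(h[:,:2].astype(np.float32)),h[:,2].mean())
for a in range(0,180,5):
    n=np.array([np.cos(np.radians(a)),np.sin(np.radians(a))]);q=h[:,:2]@n;print(a,(q.max()-q.min()).round(1),end=" ; ")
E
```

```text
[[ 528.6 -181.9]
 [ 538.8 -179.4]
 [ 545.1 -185.3]
 [ 543.4 -196.2]
 [ 532.5 -198.8]
 [ 524.6 -191.5]]
[ 535.48916931 -188.83509067] [ 9.84 10.01 10.24 10.8  10.43 11.17]
[ 134.8   70.9   20.4  -42.9 -106.8 -166.2] [14.8 10.9 20.4 17.1 13.2 13.8]
600 ((535.244384765625, -188.91770935058594), 10.532912254333496) 140.33812163311262
0 20.4 ; 5 20.8 ; 10 21.0 ; 15 21.1 ; 20 21.0 ; 25 20.8 ; 30 20.5 ; 35 20.0 ; 40 19.4 ; 45 18.7 ; 50 18.4 ; 55 18.9 ; 60 19.4 ; 65 19.8 ; 70 20.0 ; 75 20.1 ; 80 20.0 ; 85 19.8 ; 90 19.5 ; 95 19.3 ; 100 18.9 ; 105 18.5 ; 110 18.5 ; 115 18.9 ; 120 19.4 ; 125 19.7 ; 130 19.8 ; 135 19.8 ; 140 19.6 ; 145 19.3 ; 150 18.9 ; 155 18.5 ; 160 18.2 ; 165 18.3 ; 170 19.2 ; 175 19.8 ;
```

>>> {"api": "arm_command", "payload": {
  "steps": [
    {"x":0.9,"y":0.9,"z":-1.0,"ax":0,"ay":0,"az":5},
    {"x":0.9,"y":0.9,"z":-2.0,"ax":0,"ay":0,"az":5},
    {"x":0,"y":0,"z":-2.5,"ax":0,"ay":0,"az":5},
    {"x":0,"y":0,"z":-2.5,"ax":0,"ay":0,"az":0},
    {"x":0,"y":0,"z":-1.5,"ax":0,"ay":0,"az":0},
    {"x":0,"y":0,"z":0,"ax":0,"ay":0,"az":0},
    {"x":0,"y":0,"z":0,"ax":0,"ay":0,"az":0}
  ]
}}

```text
time_s: 2.0
eef_pos: [0.5344, -0.1898, 0.1813]
ee_rot: [-3.118, 0.386, 0.002]
force: [-0.4, -0.7, -0.2]
width: 1.002
```

```bash
python3 - <<'E'
from station import *
from h import *
s=read_state();print({k:np.round(v,4) for k,v in s.items() if k in("time_s","joints","eef_pos","ee_rot","force")},R.from_rotvec(s["ee_rot"]).as_matrix().round(4))
c=camera("wrist")
cv2.imwrite("pics/w3.png",c["frame"][:,:,::-1])
W,ok=wcloud(s,c);z=W[...,2]
m=(np.hypot(W[...,0]-.5353,W[...,1]+.1889)<.02)&(z>.136)&(z<.146);m[:,:200]=0
h=W[m]*1000;print(len(h),cv2.minEnclosingCircle(h[:,:2].astype(np.float32)),h.mean(0))
for a in range(0,180,5):
    n=np.array([np.cos(np.radians(a)),np.sin(np.radians(a))]);q=h[:,:2]@n;print(a,(q.max()-q.min()).round(1),end=" ; ")
E
```

```text
{'time_s': np.float64(2.0), 'joints': array([-3.4120e-01,  3.4440e-01, -5.7500e-02,  1.1703e+00, -2.0000e-04,
        1.4762e+00]), 'eef_pos': array([ 0.5344, -0.1898,  0.1813]), 'ee_rot': array([-3.1176e+00,  3.8640e-01,  2.1000e-03]), 'force': array([-0.3678, -0.6773, -0.2141])} [[ 9.697e-01 -2.441e-01 -1.300e-03]
 [-2.441e-01 -9.697e-01  3.000e-04]
 [-1.400e-03  0.000e+00 -1.000e+00]]
1274 ((535.41162109375, -188.92652893066406), 10.722540855407715) [ 535.5775676  -187.99926254  140.16516481]
0 19.6 ; 5 20.1 ; 10 20.5 ; 15 20.7 ; 20 20.7 ; 25 20.6 ; 30 20.3 ; 35 19.9 ; 40 19.5 ; 45 18.9 ; 50 19.3 ; 55 20.0 ; 60 20.6 ; 65 21.0 ; 70 21.3 ; 75 21.4 ; 80 21.4 ; 85 21.3 ; 90 20.9 ; 95 20.4 ; 100 19.9 ; 105 19.4 ; 110 18.9 ; 115 19.4 ; 120 19.7 ; 125 20.0 ; 130 20.1 ; 135 20.2 ; 140 20.1 ; 145 19.9 ; 150 19.6 ; 155 19.1 ; 160 18.4 ; 165 17.6 ; 170 18.2 ; 175 19.0 ;
```

View pics/w3.png

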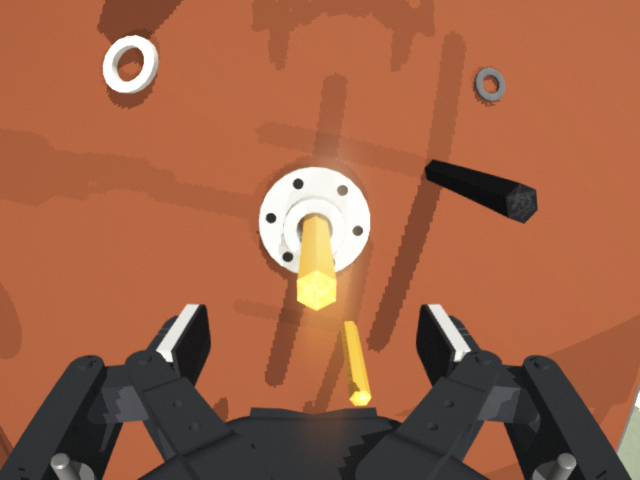

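The drift's top is at (316,292), centred between the open fingers, and its flats line up with the jaws. I descend and grip.

>>> {"api": "arm_command", "payload": {
  "steps": [
    {"x":0.1,"y":0.1,"z":-1.7,"ax":0,"ay":0,"az":0},
    {"x":0,"y":0,"z":-2.0,"ax":0,"ay":0,"az":0},
    {"x":0,"y":0,"z":-2.0,"ax":0,"ay":0,"az":0},
    {"x":0,"y":0,"z":0,"ax":0,"ay":0,"az":0},
    {"x":0,"y":0,"z":0,"ax":0,"ay":0,"az":0}
  ]
}}

```text
time_s: 2.47
eef_pos: [0.5365, -0.1882, 0.1252]
ee_rot: [3.118, -0.384, 0.0]
force: [0.6, -0.7, -0.3]
width: 1.001
```

>>> {"api": "arm_command", "payload": {
  "steps": [
    {"x":0,"y":0,"z":0,"ax":0,"ay":0,"az":0},
    {"x":0,"y":0,"z":0,"ax":0,"ay":0,"az":0},
    {"x":0,"y":0,"z":0,"ax":0,"ay":0,"az":0},
    {"x":0,"y":0,"z":0,"ax":0,"ay":0,"az":0},
    {"x":0,"y":0,"z":0,"ax":0,"ay":0,"az":0},
    {"x":0,"y":0,"z":0,"ax":0,"ay":0,"az":0},
    {"x":0,"y":0,"z":0,"ax":0,"ay":0,"az":0},
    {"x":0,"y":0,"z":0,"ax":0,"ay":0,"az":0},
    {"x":0,"y":0,"z":0,"ax":0,"ay":0,"az":0},
    {"x":0,"y":0,"z":0,"ax":0,"ay":0,"az":0}
  ],
  "grip": 1.0,
  "force": 100
}}

```text
time_s: 3.3
eef_pos: [0.5367, -0.1878, 0.1249]
ee_rot: [3.118, -0.383, 0.001]
force: [-1.3, 0.3, 5.6]
width: 0.195
```

>>> {"api": "arm_command", "payload": {
  "steps": [
    {"x":0,"y":0,"z":0.3,"ax":0,"ay":0,"az":0},
    {"x":0,"y":0,"z":0.7,"ax":0,"ay":0,"az":0},
    {"x":0,"y":0,"z":1.5,"ax":0,"ay":0,"az":0},
    {"x":0,"y":0,"z":2,"ax":0,"ay":0,"az":0},
    {"x":0,"y":0,"z":2.5,"ax":0,"ay":0,"az":0},
    {"x":0,"y":0,"z":2.5,"ax":0,"ay":0,"az":0},
    {"x":0,"y":0,"z":2.5,"ax":0,"ay":0,"az":0},
    {"x":0,"y":0,"z":0,"ax":0,"ay":0,"az":0},
    {"x":0,"y":0,"z":0,"ax":0,"ay":0,"az":0}
  ],
  "grip": 0
}}

```text
time_s: 4.05
eef_pos: [0.5371, -0.1879, 0.2454]
ee_rot: [3.118, -0.383, 0.003]
force: [1.1, 0.3, -4.1]
width: 0.195
```

```bash
python3 - <<'E'
from station import *
from h import *
s=read_state();print({k:np.round(v,4) for k,v in s.items() if k in("time_s","eef_pos","ee_rot","force","width")})
d={n:camera(n) for n in("scene","top")};pickle.dump((s,d),open("d2.pkl","wb"))
cv2.imwrite("pics/s4.png",d["scene"]["frame"][:,:,::-1])
E
```

```text
{'time_s': np.float64(4.05), 'eef_pos': array([ 0.5371, -0.1879,  0.2454]), 'ee_rot': array([ 3.1177, -0.383 ,  0.0034]), 'force': array([ 1.0569,  0.251 , -4.1361]), 'width': np.float64(0.1951)}
```

View pics/s4.png

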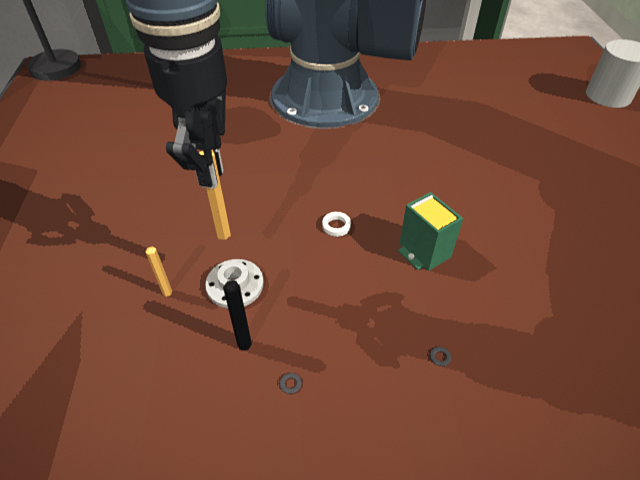

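Lifted: the foot is at (223,237), and the flange at (235,283) hasn't moved. I move over the pocket, turning the jaws onto the pocket's x.

>>> {"api": "arm_command", "payload": {
  "steps": [
    {"x":-0.2,"y":2.0,"z":0.2,"ax":0,"ay":0,"az":4.4},
    {"x":-0.4,"y":3.5,"z":0.2,"ax":0,"ay":0,"az":4.4},
    {"x":-0.4,"y":3.5,"z":0.2,"ax":0,"ay":0,"az":4.4},
    {"x":-0.4,"y":3.5,"z":0,"ax":0,"ay":0,"az":4.4},
    {"x":-0.4,"y":3.5,"z":0,"ax":0,"ay":0,"az":4.4},
    {"x":-0.4,"y":3.5,"z":0,"ax":0,"ay":0,"az":4.4},
    {"x":-0.4,"y":3.5,"z":0,"ax":0,"ay":0,"az":4.4},
    {"x":-0.4,"y":3.5,"z":0,"ax":0,"ay":0,"az":4.4},
    {"x":-0.4,"y":3.5,"z":0,"ax":0,"ay":0,"az":4.4},
    {"x":-0.3,"y":2.4,"z":0,"ax":0,"ay":0,"az":4.4}
  ]
}}

```text
time_s: 4.98
eef_pos: [0.4981, 0.1387, 0.2486]
ee_rot: [-3.032, -0.82, 0.004]
force: [0.3, 0.1, -4.6]
width: 0.193
```

>>> {"api": "arm_command", "payload": {
  "steps": [
    {"x":0,"y":0,"z":0,"ax":0,"ay":0,"az":0},
    {"x":0,"y":0,"z":0,"ax":0,"ay":0,"az":0},
    {"x":0,"y":0,"z":0,"ax":0,"ay":0,"az":0}
  ]
}}

```text
time_s: 5.23
eef_pos: [0.499, 0.1359, 0.2491]
ee_rot: [3.034, 0.812, -0.004]
force: [0.0, -0.4, -4.2]
width: 0.196
```

```bash
python3 - <<'E'
from station import *
from h import *
s=read_state();print({k:np.round(v,4) for k,v in s.items() if k in("time_s","eef_pos","ee_rot","force","width")},R.from_rotvec(s["ee_rot"]).as_matrix().round(4))
d={n:camera(n) for n in("scene","top","wrist")};pickle.dump((s,d),open("d3.pkl","wb"))
for n in d: cv2.imwrite(f"pics/{n}5.png",d[n]["frame"][:,:,::-1])
cv2.imwrite("pics/sc5.png",cv2.resize(d["scene"]["frame"][130:280,350:510],(640,600),interpolation=2)[:,:,::-1])
E
```

```text
{'time_s': np.float64(5.2333), 'eef_pos': array([0.499 , 0.1359, 0.2491]), 'ee_rot': array([ 3.0343,  0.8122, -0.0037]), 'force': array([ 0.0275, -0.3536, -4.2381]), 'width': np.float64(0.1961)} [[ 8.663e-01  4.995e-01 -2.200e-03]
 [ 4.995e-01 -8.663e-01 -1.000e-03]
 [-2.400e-03 -2.000e-04 -1.000e+00]]
```

View pics/sc5.png

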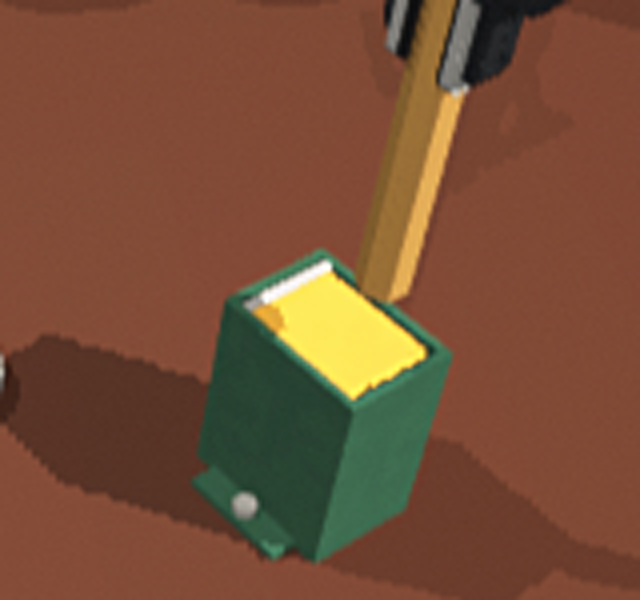

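View pics/wrist5.png

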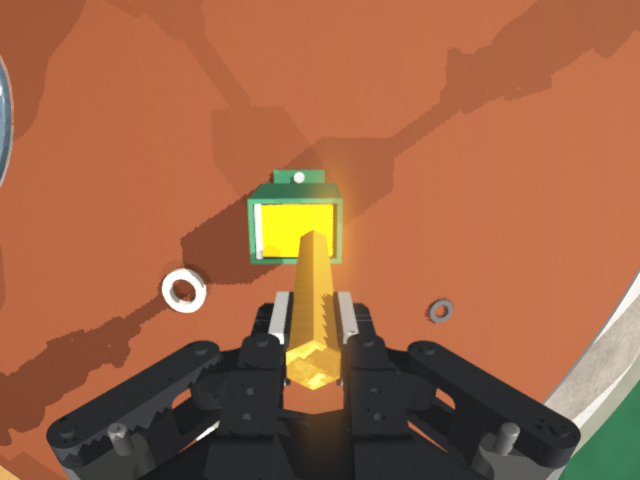

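View pics/top5.png

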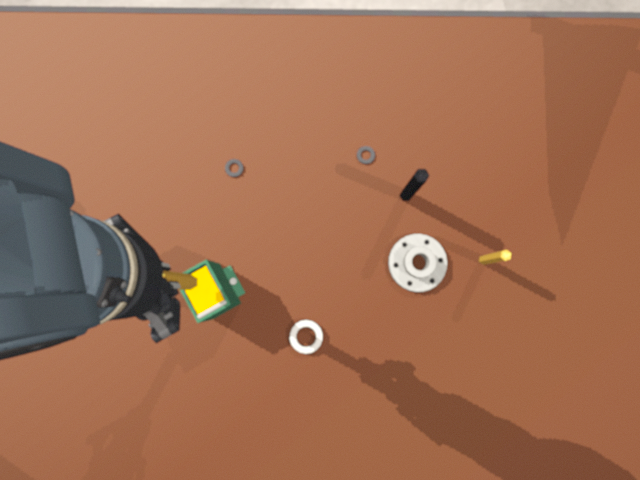

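```bash
cat > m.py <<'E'
from h import *
def meas(s,d):
  Rt=R.from_rotvec(s["ee_rot"]).as_matrix();ex=Rt[:2,0]/np.linalg.norm(Rt[:2,0]);ey=np.array([-ex[1],ex[0]])
  for n in d:
    c=d[n];W,ok=wcloud(s,c) if n=="wrist" else cloud(c)
    hsv=cv2.cvtColor(c["frame"],cv2.COLOR_RGB2HSV);H,S,V=[hsv[...,i].astype(int) for i in range(3)]
    z=W[...,2];L=np.stack([(W[...,:2]-s["eef_pos"][:2])@ex,(W[...,:2]-s["eef_pos"][:2])@ey],-1)*1000
    g=(H>40)&(H<95)&(S>60)&ok&(z>.08)&(z<.1)&(abs(L[...,0])<90)&(abs(L[...,1])<60)
    P=(W[g][:,:2]*1000).astype(np.float32);r=cv2.minAreaRect(P);print(n,"rim",np.round(r[0],1),np.round(r[1],1),round(r[2],1),"z",W[g][:,2].mean().round(4),g.sum())
    q=L[g];print("   rim TCP-frame x,y min/max",q.min(0).round(1),q.max(0).round(1))
    b=(H>12)&(H<35)&(S>100)&ok&(z>.1)&(abs(L[...,0])<20)&(abs(L[...,1])<20)
    print("   drift zmin",np.percentile(z[b],1).round(4))
    for zz in np.arange(.11,.22,.015):
        m=b&(abs(z-zz)<.008)
        if m.sum()>30: q=L[m];print("   z%.3f n%d x %.1f..%.1f mid %.1f  y %.1f..%.1f"%(zz,m.sum(),q[:,0].min(),q[:,0].max(),(q[:,0].min()+q[:,0].max())/2,q[:,1].min(),q[:,1].max()))
E
python3 - <<'E'
from m import *
meas(*pickle.load(open("d3.pkl","rb")))
E
```

```text
scene rim [489.8 128.6] [73.9 55.4] 31.0 z 0.0878 551
   rim TCP-frame x,y min/max [-48.5 -30. ] [25.4 25.5]
   drift zmin 0.1249
   z0.125 n73 x -7.6..12.4 mid 2.4  y -11.1..4.2
   z0.140 n126 x -7.3..12.4 mid 2.5  y -11.7..5.3
   z0.155 n127 x -8.2..11.9 mid 1.9  y -10.7..4.8
   z0.170 n134 x -7.6..11.8 mid 2.1  y -11.7..4.0
   z0.185 n141 x -6.7..11.8 mid 2.5  y -11.7..5.4
   z0.200 n146 x -6.9..11.8 mid 2.4  y -12.3..4.5
   z0.215 n134 x -7.5..16.6 mid 4.6  y -12.3..4.6
top rim [486.7 126.4] [72.1 52.4] 29.6 z 0.0914 459
   rim TCP-frame x,y min/max [-51.3 -28.4] [20.6 24.2]
   drift zmin 0.1267
   z0.140 n49 x -10.5..5.8 mid -2.4  y -11.6..4.1
   z0.155 n49 x -10.5..5.4 mid -2.6  y -11.3..3.8
   z0.170 n53 x -10.4..5.7 mid -2.3  y -11.5..2.2
   z0.185 n57 x -10.3..7.3 mid -1.5  y -11.9..2.2
   z0.200 n52 x -10.1..7.9 mid -1.1  y -11.9..-4.9
   z0.215 n40 x -7.7..7.5 mid -0.1  y -11.3..-6.3
wrist rim [479.4 123.7] [57.8 52.4] 30.1 z 0.0909 1072
   rim TCP-frame x,y min/max [-52. -27.] [ 5.7 25.4]
   drift zmin 0.1327
   z0.125 n83 x -10.5..7.0 mid -1.8  y 4.5..9.7
   z0.140 n191 x -10.6..7.1 mid -1.7  y 4.5..10.3
   z0.155 n226 x -10.5..7.0 mid -1.7  y 4.5..10.2
   z0.170 n272 x -10.4..7.1 mid -1.7  y 4.1..10.1
   z0.185 n353 x -10.8..7.6 mid -1.6  y 4.3..10.3
   z0.200 n444 x -10.7..7.6 mid -1.6  y 4.3..10.2
   z0.215 n547 x -10.6..7.5 mid -1.5  y 4.4..10.4
```

All three cameras agree on the drift-to-pocket offset: the drift stands at pocket x ≈ +14, y ≈ +1, upright, with its foot at z ≈ 124 mm. I correct by 1 mm on each axis and go down to just above the flap.

>>> {"api": "arm_command", "payload": {
  "steps": [
    {"x":0.14,"y":-0.04,"z":-0.5,"ax":0,"ay":0,"az":0},
    {"x":0,"y":0,"z":-1.0,"ax":0,"ay":0,"az":0},
    {"x":0,"y":0,"z":-1.0,"ax":0,"ay":0,"az":0},
    {"x":0,"y":0,"z":-0.5,"ax":0,"ay":0,"az":0},
    {"x":0,"y":0,"z":0,"ax":0,"ay":0,"az":0},
    {"x":0,"y":0,"z":0,"ax":0,"ay":0,"az":0}
  ]
}}

```text
time_s: 5.88
eef_pos: [0.5006, 0.1357, 0.2197]
ee_rot: [3.035, 0.813, -0.002]
force: [0.1, -0.5, -4.1]
width: 0.196
```

```bash
python3 - <<'E'
from station import *
from m import *
s=read_state();print({k:np.round(v,4) for k,v in s.items() if k in("time_s","eef_pos","ee_rot","force","width")})
d={n:camera(n) for n in("scene","top","wrist")};pickle.dump((s,d),open("d4.pkl","wb"))
meas(s,d)
cv2.imwrite("pics/w6.png",cv2.resize(d["wrist"]["frame"][120:320,200:440],(720,600),interpolation=2)[:,:,::-1])
cv2.imwrite("pics/sc6.png",cv2.resize(d["scene"]["frame"][130:280,350:510],(640,600),interpolation=2)[:,:,::-1])
E
```

```text
{'time_s': np.float64(5.8833), 'eef_pos': array([0.5006, 0.1357, 0.2197]), 'ee_rot': array([ 3.0347e+00,  8.1260e-01, -2.1000e-03]), 'force': array([ 0.0904, -0.5355, -4.0552]), 'width': np.float64(0.1964)}
scene rim [490.2 127.8] [74.  54.1] 30.2 z 0.0878 521
   rim TCP-frame x,y min/max [-50.1 -28.7] [24.  25.6]
   drift zmin 0.1014
   z0.110 n114 x -7.9..12.7 mid 2.4  y -11.4..4.7
   z0.125 n119 x -7.5..12.7 mid 2.6  y -11.6..4.6
   z0.140 n121 x -7.9..12.7 mid 2.4  y -11.9..4.6
   z0.155 n130 x -6.3..12.5 mid 3.1  y -11.7..4.9
   z0.170 n135 x -7.3..12.6 mid 2.7  y -13.2..5.6
   z0.185 n126 x -7.1..16.3 mid 4.6  y -13.2..4.1
   z0.200 n85 x -6.8..16.5 mid 4.8  y -11.9..-5.7
   z0.215 n83 x -7.3..10.1 mid 1.4  y -11.3..-5.6
top rim [486.7 126.6] [71.6 52.7] 30.1 z 0.0912 435
   rim TCP-frame x,y min/max [-52.5 -27.3] [19.3 25.4]
   drift zmin 0.101
   z0.110 n44 x -9.8..7.8 mid -1.0  y -11.0..4.8
   z0.125 n44 x -10.0..7.1 mid -1.4  y -10.9..2.7
   z0.140 n50 x -10.1..6.0 mid -2.0  y -11.4..2.9
   z0.155 n44 x -10.0..6.3 mid -1.8  y -10.5..2.9
   z0.170 n42 x -9.8..8.1 mid -0.9  y -11.0..-4.6
   z0.185 n35 x -8.3..8.1 mid -0.1  y -11.0..-5.9
   z0.200 n41 x -19.0..8.1 mid -5.4  y -11.8..-5.9
   z0.215 n36 x -19.1..7.1 mid -6.0  y -11.7..-6.4
wrist rim [485.  126.5] [71.  52.4] 30.8 z 0.0907 1465
   rim TCP-frame x,y min/max [-53.8 -26.7] [17.7 26.1]
   drift zmin 0.108
   z0.110 n192 x -10.5..7.2 mid -1.6  y 4.6..10.4
   z0.125 n221 x -10.4..7.1 mid -1.7  y 4.5..10.2
   z0.140 n267 x -10.9..7.2 mid -1.9  y 4.2..10.4
   z0.155 n355 x -10.8..7.6 mid -1.6  y 4.2..10.4
   z0.170 n449 x -10.7..7.6 mid -1.6  y 4.3..10.4
   z0.185 n550 x -10.6..7.6 mid -1.5  y 4.3..10.6
   z0.200 n737 x -10.0..8.4 mid -0.8  y 4.7..11.1
   z0.215 n990 x -9.9..8.2 mid -0.8  y 4.7..11.2
```

View pics/w6.png

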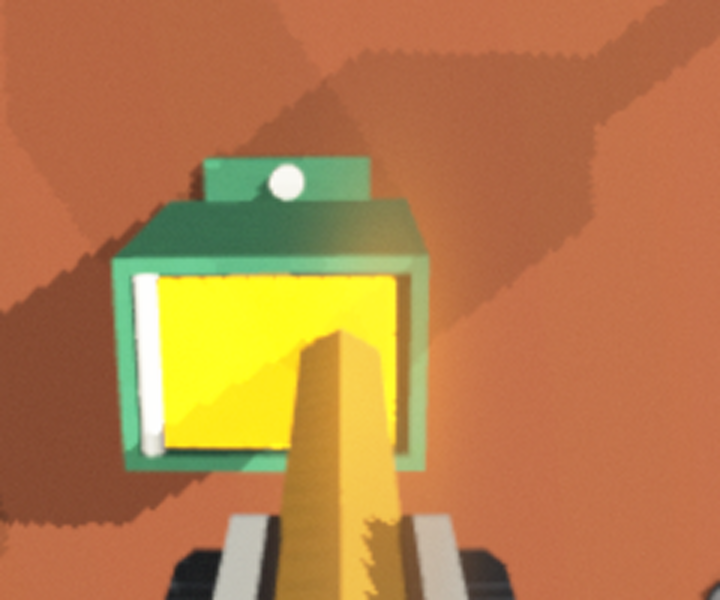

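View pics/sc6.png

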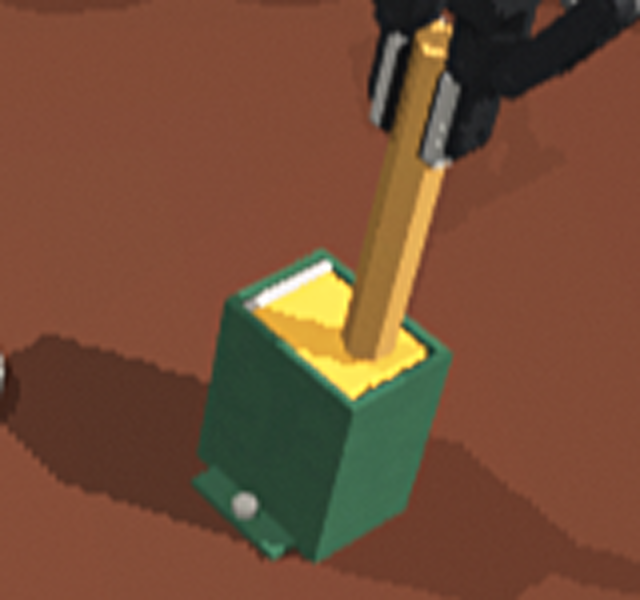

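The drift's foot is above the free half of the flap (crop 340,345), at pocket x ≈ +15.5, y ≈ +0.4. I push down gently.

>>> {"api": "arm_command", "payload": {
  "steps": [
    {"x":0,"y":0,"z":-0.2,"ax":0,"ay":0,"az":0},
    {"x":0,"y":0,"z":-0.2,"ax":0,"ay":0,"az":0},
    {"x":0,"y":0,"z":-0.15,"ax":0,"ay":0,"az":0},
    {"x":0,"y":0,"z":-0.15,"ax":0,"ay":0,"az":0},
    {"x":0,"y":0,"z":-0.15,"ax":0,"ay":0,"az":0},
    {"x":0,"y":0,"z":-0.15,"ax":0,"ay":0,"az":0}
  ]
}}

```text
time_s: 6.53
eef_pos: [0.501, 0.1359, 0.2105]
ee_rot: [3.035, 0.813, 0.001]
force: [-1.1, -0.1, 2.2]
width: 0.19
```

About 6 N on the flap, as expected. Continue.

>>> {"api": "arm_command", "payload": {
  "steps": [
    {"x":0,"y":0,"z":-0.2,"ax":0,"ay":0,"az":0},
    {"x":0,"y":0,"z":-0.2,"ax":0,"ay":0,"az":0},
    {"x":0,"y":0,"z":-0.2,"ax":0,"ay":0,"az":0},
    {"x":0,"y":0,"z":-0.2,"ax":0,"ay":0,"az":0},
    {"x":0,"y":0,"z":-0.2,"ax":0,"ay":0,"az":0}
  ]
}}

```text
time_s: 6.95
eef_pos: [0.501, 0.1358, 0.2001]
ee_rot: [3.035, 0.813, 0.0]
force: [-0.4, -2.2, 2.8]
width: 0.195
```

>>> {"api": "arm_command", "payload": {
  "steps": [
    {"x":0,"y":0,"z":-0.2,"ax":0,"ay":0,"az":0},
    {"x":0,"y":0,"z":-0.2,"ax":0,"ay":0,"az":0},
    {"x":0,"y":0,"z":-0.2,"ax":0,"ay":0,"az":0},
    {"x":0,"y":0,"z":-0.2,"ax":0,"ay":0,"az":0},
    {"x":0,"y":0,"z":-0.2,"ax":0,"ay":0,"az":0},
    {"x":0,"y":0,"z":0,"ax":0,"ay":0,"az":0}
  ]
}}

```text
time_s: 7.45
eef_pos: [0.5012, 0.136, 0.19]
ee_rot: [-3.034, -0.813, -0.001]
force: [1.1, -0.2, 1.3]
width: 0.198
```

```bash
python3 - <<'E'
from station import *
from m import *
s=read_state();print({k:np.round(v,4) for k,v in s.items() if k in("time_s","eef_pos","ee_rot","force","ft_torque","width")})
d={n:camera(n) for n in("scene","top","wrist")};pickle.dump((s,d),open("d5.pkl","wb"))
meas(s,d)
a=cv2.resize(d["wrist"]["frame"][120:320,220:420],(400,400),interpolation=2)
b=cv2.resize(d["scene"]["frame"][130:280,370:520],(400,400),interpolation=2)
cv2.imwrite("pics/w7.png",np.hstack([a,b])[:,:,::-1])
E
```

```text
{'time_s': np.float64(7.45), 'eef_pos': array([0.5012, 0.136 , 0.19  ]), 'ee_rot': array([-3.0344e+00, -8.1290e-01, -5.0000e-04]), 'force': array([ 1.1479, -0.1846,  1.257 ]), 'ft_torque': array([ 0.1246, -0.3589,  0.0149]), 'width': np.float64(0.1977)}
scene rim [489.9 128.5] [73.8 55.5] 30.0 z 0.0876 590
   rim TCP-frame x,y min/max [-50.4 -28.5] [23.4 26.9]
   drift zmin 0.101
   z0.110 n108 x -6.5..12.3 mid 2.9  y -11.5..5.5
   z0.125 n115 x -6.7..12.6 mid 2.9  y -11.7..5.6
   z0.140 n124 x -7.2..12.6 mid 2.7  y -11.7..5.3
   z0.155 n113 x -7.2..11.9 mid 2.3  y -11.7..4.2
   z0.170 n76 x -7.1..17.1 mid 5.0  y -12.2..-5.7
   z0.185 n75 x -6.8..11.6 mid 2.4  y -12.8..-5.6
   z0.200 n128 x -8.5..11.4 mid 1.4  y -12.8..9.6
top rim [487.  126.2] [71.6 51.9] 30.0 z 0.0911 388
   rim TCP-frame x,y min/max [-53.1 -27.3] [18.6 24.6]
   drift zmin 0.1013
   z0.110 n43 x -10.0..6.6 mid -1.7  y -11.0..3.2
   z0.125 n41 x -10.1..7.8 mid -1.1  y -11.0..3.2
   z0.140 n37 x -10.1..5.0 mid -2.5  y -10.7..-4.2
wrist rim [486.  126.6] [71.9 53. ] 30.1 z 0.0904 2568
   rim TCP-frame x,y min/max [-53.9 -27. ] [18. 26.]
   drift zmin 0.1048
   z0.110 n266 x -10.2..7.4 mid -1.4  y 4.3..10.3
   z0.125 n346 x -10.7..7.8 mid -1.4  y 4.2..10.7
   z0.140 n443 x -10.6..7.6 mid -1.5  y 4.3..10.2
   z0.155 n547 x -10.4..7.6 mid -1.4  y 4.2..10.4
   z0.170 n718 x -9.9..8.2 mid -0.9  y 4.6..11.2
   z0.185 n985 x -9.9..8.2 mid -0.9  y 4.7..11.3
   z0.200 n3318 x -11.1..11.6 mid 0.3  y -11.3..12.2
   z0.215 n268 x -1.2..11.1 mid 5.0  y -9.0..12.4
```

View pics/w7.png

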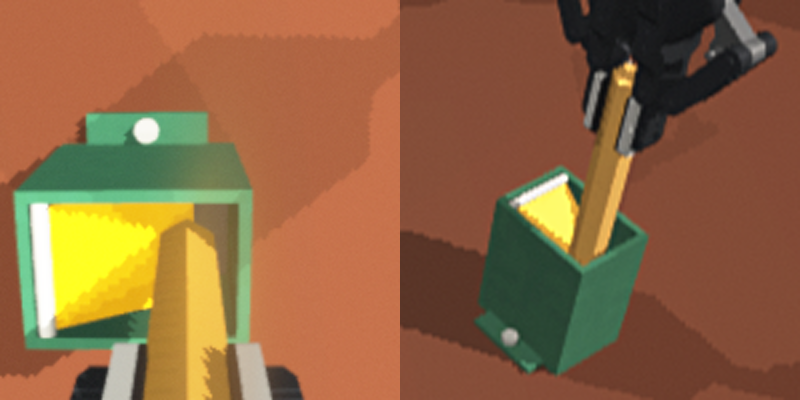

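The flap is partly open under the drift's foot (wrist crop 180,230), with the foot inside the box clear of the walls. Drift is at pocket x ≈ 16.3, foot z ≈ 65 mm. Now the slant.

>>> {"api": "arm_command", "payload": {
  "steps": [
    {"x":-0.14,"y":-0.08,"z":-0.18,"ax":0,"ay":0,"az":0},
    {"x":-0.14,"y":-0.08,"z":-0.18,"ax":0,"ay":0,"az":0},
    {"x":-0.14,"y":-0.09,"z":-0.18,"ax":0,"ay":0,"az":0},
    {"x":-0.14,"y":-0.09,"z":-0.18,"ax":0,"ay":0,"az":0},
    {"x":-0.14,"y":-0.09,"z":-0.18,"ax":0,"ay":0,"az":0}
  ]
}}

```text
time_s: 8.02
eef_pos: [0.4942, 0.1317, 0.1812]
ee_rot: [-3.034, -0.813, -0.001]
force: [4.0, 2.4, -0.2]
width: 0.191
```

>>> {"api": "arm_command", "payload": {
  "steps": [
    {"x":-0.14,"y":-0.08,"z":-0.18,"ax":0,"ay":0,"az":0},
    {"x":-0.14,"y":-0.08,"z":-0.18,"ax":0,"ay":0,"az":0},
    {"x":-0.14,"y":-0.09,"z":-0.18,"ax":0,"ay":0,"az":0},
    {"x":-0.14,"y":-0.09,"z":-0.18,"ax":0,"ay":0,"az":0},
    {"x":-0.14,"y":-0.08,"z":-0.18,"ax":0,"ay":0,"az":0}
  ]
}}

```text
time_s: 8.43
eef_pos: [0.4869, 0.1272, 0.1722]
ee_rot: [3.035, 0.813, 0.0]
force: [2.9, 1.4, 1.7]
width: 0.192
```

>>> {"api": "arm_command", "payload": {
  "steps": [
    {"x":-0.15,"y":-0.09,"z":-0.2,"ax":0,"ay":0,"az":0},
    {"x":-0.15,"y":-0.09,"z":-0.2,"ax":0,"ay":0,"az":0},
    {"x":-0.15,"y":-0.09,"z":-0.2,"ax":0,"ay":0,"az":0},
    {"x":-0.15,"y":-0.08,"z":-0.2,"ax":0,"ay":0,"az":0},
    {"x":0,"y":0,"z":0,"ax":0,"ay":0,"az":0},
    {"x":0,"y":0,"z":0,"ax":0,"ay":0,"az":0}
  ]
}}

```text
time_s: 8.93
eef_pos: [0.481, 0.1238, 0.1639]
ee_rot: [-3.035, -0.813, 0.0]
force: [4.7, 2.5, -3.0]
width: 0.197
```

```bash
python3 - <<'E'
from station import *
from m import *
s=read_state();print({k:np.round(v,4) for k,v in s.items() if k in("time_s","eef_pos","ee_rot","force","ft_torque","width")})
d={n:camera(n) for n in("scene","top","wrist")};pickle.dump((s,d),open("d6.pkl","wb"))
meas(s,d)
a=cv2.resize(d["wrist"]["frame"][120:320,220:420],(400,400),interpolation=2)
b=cv2.resize(d["scene"]["frame"][130:280,370:520],(400,400),interpolation=2)
cv2.imwrite("pics/w8.png",np.hstack([a,b])[:,:,::-1])
E
```

```text
{'time_s': np.float64(8.9333), 'eef_pos': array([0.481 , 0.1238, 0.1639]), 'ee_rot': array([-3.0346e+00, -8.1280e-01,  3.0000e-04]), 'force': array([ 4.6743,  2.516 , -2.9984]), 'ft_torque': array([ 0.8404, -1.6865,  0.0105]), 'width': np.float64(0.1968)}
scene rim [490.1 128.1] [73.6 54.2] 30.4 z 0.0875 633
   rim TCP-frame x,y min/max [-26.8 -28.1] [47.1 26.3]
   drift zmin 0.1007
   z0.110 n102 x -5.2..12.2 mid 3.5  y -11.4..3.8
   z0.125 n110 x -6.9..12.5 mid 2.8  y -11.1..5.4
   z0.140 n68 x -7.0..17.3 mid 5.1  y -13.2..-4.6
   z0.155 n64 x -6.5..10.9 mid 2.2  y -12.0..-5.7
   z0.170 n118 x -8.6..11.0 mid 1.2  y -11.9..10.4
   z0.185 n39 x -8.2..12.7 mid 2.3  y -13.2..5.6
top rim [491.  119.1] [71.5 35.3] 30.2 z 0.0908 342
   rim TCP-frame x,y min/max [-29.4 -27. ] [42.1  8.4]
   drift zmin 0.1012
wrist rim [486.  126.8] [72.4 52.7] 29.9 z 0.0901 3347
   rim TCP-frame x,y min/max [-30.3 -26.3] [42.1 26.5]
   drift zmin 0.103
   z0.110 n414 x -10.4..7.8 mid -1.3  y 4.3..10.5
   z0.125 n513 x -10.4..7.8 mid -1.3  y 4.3..10.6
   z0.140 n650 x -10.3..8.0 mid -1.2  y 4.7..10.9
   z0.155 n901 x -9.9..8.1 mid -0.9  y 4.3..11.8
   z0.170 n1414 x -11.3..9.5 mid -0.9  y -11.4..11.8
   z0.185 n2454 x -10.7..11.1 mid 0.2  y -11.0..12.3
   z0.200 n121 x 7.3..8.9 mid 8.1  y -8.4..17.8
   z0.215 n748 x -4.3..7.7 mid 1.7  y 7.0..17.8
```

View pics/w8.png

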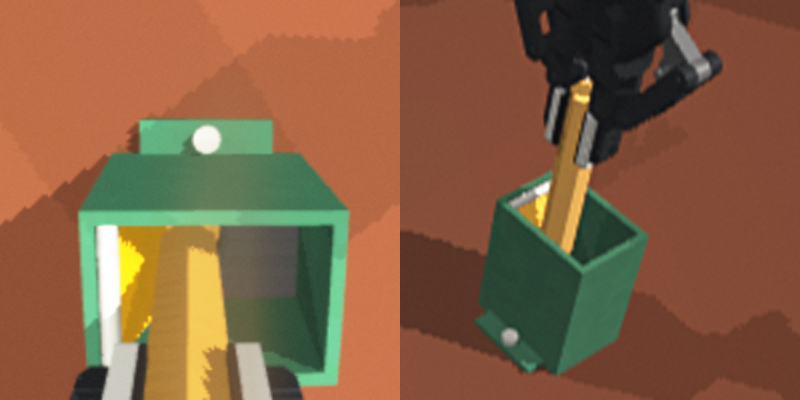

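The flap is held aside at left (wrist crop 130,270) and the drift is over the socket: measured pocket x ≈ −7.1, y ≈ 0. Descending straight down.

>>> {"api": "arm_command", "payload": {
  "steps": [
    {"x":0,"y":0,"z":-0.2,"ax":0,"ay":0,"az":0},
    {"x":0,"y":0,"z":-0.2,"ax":0,"ay":0,"az":0},
    {"x":0,"y":0,"z":-0.2,"ax":0,"ay":0,"az":0},
    {"x":0,"y":0,"z":-0.15,"ax":0,"ay":0,"az":0},
    {"x":0,"y":0,"z":-0.15,"ax":0,"ay":0,"az":0}
  ]
}}

```text
time_s: 9.5
eef_pos: [0.4809, 0.1238, 0.1549]
ee_rot: [3.035, 0.813, -0.001]
force: [4.7, 1.5, 0.5]
width: 0.193
```

>>> {"api": "arm_command", "payload": {
  "steps": [
    {"x":0,"y":0,"z":-0.1,"ax":0,"ay":0,"az":0},
    {"x":0,"y":0,"z":-0.1,"ax":0,"ay":0,"az":0},
    {"x":0,"y":0,"z":-0.1,"ax":0,"ay":0,"az":0},
    {"x":0,"y":0,"z":0,"ax":0,"ay":0,"az":0}
  ]
}}

```text
time_s: 9.83
eef_pos: [0.4809, 0.1238, 0.152]
ee_rot: [3.035, 0.813, -0.001]
force: [5.4, 2.3, -2.3]
width: 0.192
```

In the socket freely. Approaching the earliest possible seat height.

>>> {"api": "arm_command", "payload": {
  "steps": [
    {"x":0,"y":0,"z":-0.1,"ax":0,"ay":0,"az":0},
    {"x":0,"y":0,"z":-0.1,"ax":0,"ay":0,"az":0},
    {"x":0,"y":0,"z":-0.1,"ax":0,"ay":0,"az":0},
    {"x":0,"y":0,"z":-0.1,"ax":0,"ay":0,"az":0},
    {"x":0,"y":0,"z":-0.1,"ax":0,"ay":0,"az":0},
    {"x":0,"y":0,"z":-0.1,"ax":0,"ay":0,"az":0},
    {"x":0,"y":0,"z":-0.1,"ax":0,"ay":0,"az":0}
  ]
}}

```text
time_s: 10.42
eef_pos: [0.4809, 0.1238, 0.1452]
ee_rot: [3.035, 0.813, -0.0]
force: [3.0, 2.7, -0.6]
width: 0.194
```

>>> {"api": "arm_command", "payload": {
  "steps": [
    {"x":0,"y":0,"z":-0.05,"ax":0,"ay":0,"az":0},
    {"x":0,"y":0,"z":-0.05,"ax":0,"ay":0,"az":0}
  ]
}}

```text
time_s: 10.58
eef_pos: [0.481, 0.1238, 0.1442]
ee_rot: [3.035, 0.813, -0.0]
force: [3.9, 3.2, -0.8]
width: 0.192
```

>>> {"api": "arm_command", "payload": {
  "steps": [
    {"x":0,"y":0,"z":-0.05,"ax":0,"ay":0,"az":0},
    {"x":0,"y":0,"z":-0.05,"ax":0,"ay":0,"az":0}
  ]
}}

```text
time_s: 10.75
eef_pos: [0.481, 0.1238, 0.1433]
ee_rot: [3.035, 0.813, -0.0]
force: [4.3, 1.7, 0.1]
width: 0.195
```

>>> {"api": "arm_command", "payload": {
  "steps": [
    {"x":0,"y":0,"z":-0.05,"ax":0,"ay":0,"az":0},
    {"x":0,"y":0,"z":-0.05,"ax":0,"ay":0,"az":0}
  ]
}}

```text
time_s: 10.92
eef_pos: [0.481, 0.1238, 0.1422]
ee_rot: [3.035, 0.813, -0.0]
force: [3.8, 2.6, -0.8]
width: 0.194
```

>>> {"api": "arm_command", "payload": {
  "steps": [
    {"x":0,"y":0,"z":-0.05,"ax":0,"ay":0,"az":0},
    {"x":0,"y":0,"z":-0.05,"ax":0,"ay":0,"az":0}
  ]
}}

```text
time_s: 11.08
eef_pos: [0.481, 0.1238, 0.1412]
ee_rot: [3.035, 0.813, -0.0]
force: [4.4, 2.4, -0.3]
width: 0.194
```

>>> {"api": "arm_command", "payload": {
  "steps": [
    {"x":0,"y":0,"z":-0.05,"ax":0,"ay":0,"az":0},
    {"x":0,"y":0,"z":-0.05,"ax":0,"ay":0,"az":0}
  ]
}}

```text
time_s: 11.25
eef_pos: [0.481, 0.1238, 0.1402]
ee_rot: [3.035, 0.813, -0.0]
force: [4.4, 3.1, -0.3]
width: 0.191
```

>>> {"api": "arm_command", "payload": {
  "steps": [
    {"x":0,"y":0,"z":-0.05,"ax":0,"ay":0,"az":0},
    {"x":0,"y":0,"z":-0.05,"ax":0,"ay":0,"az":0}
  ]
}}

```text
time_s: 11.42
eef_pos: [0.481, 0.1238, 0.1392]
ee_rot: [3.035, 0.813, -0.0]
force: [3.4, 2.4, 3.6]
width: 0.201
```

>>> {"api": "arm_command", "payload": {
  "steps": [
    {"x":0,"y":0,"z":0,"ax":0,"ay":0,"az":0},
    {"x":0,"y":0,"z":0,"ax":0,"ay":0,"az":0}
  ]
}}

```text
time_s: 11.58
eef_pos: [0.481, 0.1238, 0.1392]
ee_rot: [3.035, 0.813, -0.0]
force: [4.1, 2.8, -0.3]
width: 0.194
```

>>> {"api": "arm_command", "payload": {
  "steps": [
    {"x":0,"y":0,"z":-0.03,"ax":0,"ay":0,"az":0},
    {"x":0,"y":0,"z":0,"ax":0,"ay":0,"az":0}
  ]
}}

```text
time_s: 11.75
eef_pos: [0.4811, 0.1239, 0.1392]
ee_rot: [3.035, 0.813, 0.0]
force: [4.1, 2.4, 3.5]
width: 0.195
```

>>> {"api": "arm_command", "payload": {
  "steps": [
    {"x":0,"y":0,"z":-0.03,"ax":0,"ay":0,"az":0},
    {"x":0,"y":0,"z":0,"ax":0,"ay":0,"az":0}
  ]
}}

```text
time_s: 11.92
eef_pos: [0.4811, 0.1239, 0.1392]
ee_rot: [3.035, 0.813, 0.001]
force: [2.9, 2.7, 7.1]
width: 0.196
```

>>> {"api": "arm_command", "payload": {
  "steps": [
    {"x":0,"y":0,"z":-0.03,"ax":0,"ay":0,"az":0},
    {"x":0,"y":0,"z":-0.02,"ax":0,"ay":0,"az":0},
    {"x":0,"y":0,"z":0,"ax":0,"ay":0,"az":0}
  ]
}}

```text
time_s: 12.17
eef_pos: [0.4812, 0.1239, 0.1392]
ee_rot: [3.035, 0.813, 0.002]
force: [1.6, 2.1, 12.0]
width: 0.195
```

>>> {"api": "arm_command", "payload": {
  "steps": [
    {"x":0,"y":0,"z":-0.03,"ax":0,"ay":0,"az":0},
    {"x":0,"y":0,"z":0,"ax":0,"ay":0,"az":0},
    {"x":0,"y":0,"z":0,"ax":0,"ay":0,"az":0},
    {"x":0,"y":0,"z":0,"ax":0,"ay":0,"az":0},
    {"x":0,"y":0,"z":0,"ax":0,"ay":0,"az":0},
    {"x":0,"y":0,"z":0,"ax":0,"ay":0,"az":0}
  ]
}}

```text
time_s: 12.67
eef_pos: [0.4813, 0.1239, 0.1391]
ee_rot: [3.034, 0.813, 0.002]
force: [0.7, 1.4, 14.9]
width: 0.195
```

Steady at 15 N with the foot at z ≈ 14.2 mm, inside the seat's 6–18 mm range. I ease the press off and release.

>>> {"api": "arm_command", "payload": {
  "steps": [
    {"x":0,"y":0,"z":0,"ax":0,"ay":0,"az":0},
    {"x":0,"y":0,"z":0,"ax":0,"ay":0,"az":0},
    {"x":0,"y":0,"z":0,"ax":0,"ay":0,"az":0},
    {"x":0,"y":0,"z":0.04,"ax":0,"ay":0,"az":0},
    {"x":0,"y":0,"z":0.04,"ax":0,"ay":0,"az":0},
    {"x":0,"y":0,"z":0,"ax":0,"ay":0,"az":0}
  ]
}}

```text
time_s: 13.17
eef_pos: [0.4812, 0.1239, 0.1392]
ee_rot: [3.035, 0.813, 0.001]
force: [2.9, 2.0, 7.4]
width: 0.196
```

```bash
python3 - <<'E'
from station import *
from m import *
s=read_state();print({k:np.round(v,4) for k,v in s.items() if k in("time_s","eef_pos","ee_rot","force","ft_torque","width")})
d={n:camera(n) for n in("scene","wrist")};pickle.dump((s,d),open("d7.pkl","wb"))
meas(s,d)
a=cv2.resize(d["wrist"]["frame"][120:320,220:420],(400,400),interpolation=2)
b=cv2.resize(d["scene"]["frame"][130:280,370:520],(400,400),interpolation=2)
cv2.imwrite("pics/w9.png",np.hstack([a,b])[:,:,::-1])
E
```

```text
{'time_s': np.float64(13.1667), 'eef_pos': array([0.4812, 0.1239, 0.1392]), 'ee_rot': array([3.0346e+00, 8.1280e-01, 1.1000e-03]), 'force': array([2.8776, 2.0108, 7.3672]), 'ft_torque': array([ 0.4932, -0.6314, -0.0135]), 'width': np.float64(0.1964)}
scene rim [490.2 128.7] [74.2 54.6] 30.7 z 0.0874 612
   rim TCP-frame x,y min/max [-26.7 -28. ] [47.1 27.2]
   drift zmin 0.1008
   z0.110 n75 x -5.6..17.4 mid 5.9  y -12.2..1.4
   z0.125 n58 x -6.8..11.4 mid 2.3  y -12.3..-5.5
   z0.140 n63 x -6.7..10.9 mid 2.1  y -11.9..-6.0
   z0.155 n81 x -8.6..12.3 mid 1.9  y -11.8..8.1
wrist rim [486.2 127.1] [72.4 52.4] 30.0 z 0.0902 4121
   rim TCP-frame x,y min/max [-30.2 -25.9] [42.1 26.5]
   drift zmin 0.1021
   z0.110 n608 x -10.5..7.7 mid -1.4  y 4.1..10.5
   z0.125 n803 x -10.5..7.8 mid -1.3  y 4.4..11.4
   z0.140 n1096 x -9.9..8.1 mid -0.9  y 4.5..11.5
   z0.155 n2951 x -11.2..9.5 mid -0.9  y -11.6..11.9
   z0.170 n130 x 7.6..9.3 mid 8.4  y -8.5..14.4
   z0.185 n513 x -4.7..9.1 mid 2.2  y 2.6..17.2
   z0.200 n687 x -3.9..6.0 mid 1.1  y 9.2..12.3
```

View pics/w9.png

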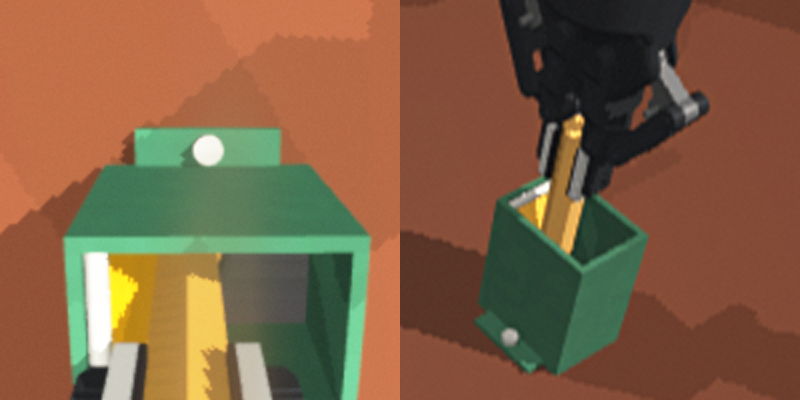

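The drift stands in the socket (scene crop 570,190), held against the flap, with its top about 62 mm over the rim. Releasing in two stages.

>>> {"api": "arm_command", "payload": {
  "steps": [
    {"x":0,"y":0,"z":0.03,"ax":0,"ay":0,"az":0},
    {"x":0,"y":0,"z":0,"ax":0,"ay":0,"az":0},
    {"x":0,"y":0,"z":0,"ax":0,"ay":0,"az":0},
    {"x":0,"y":0,"z":0,"ax":0,"ay":0,"az":0}
  ],
  "grip": 2.6
}}

```text
time_s: 13.6
eef_pos: [0.4801, 0.1235, 0.1384]
ee_rot: [3.034, 0.813, -0.003]
force: [-0.6, -0.2, -0.2]
width: 0.309
```

>>> {"api": "arm_command", "payload": {
  "steps": [
    {"x":0,"y":0,"z":0,"ax":0,"ay":0,"az":0},
    {"x":0,"y":0,"z":0,"ax":0,"ay":0,"az":0},
    {"x":0,"y":0,"z":0,"ax":0,"ay":0,"az":0},
    {"x":0,"y":0,"z":0,"ax":0,"ay":0,"az":0},
    {"x":0,"y":0,"z":0,"ax":0,"ay":0,"az":0},
    {"x":0,"y":0,"z":0,"ax":0,"ay":0,"az":0},
    {"x":0,"y":0,"z":0,"ax":0,"ay":0,"az":0},
    {"x":0,"y":0,"z":0,"ax":0,"ay":0,"az":0}
  ],
  "grip": 8.0
}}

```text
time_s: 14.27
eef_pos: [0.481, 0.1238, 0.139]
ee_rot: [3.035, 0.813, -0.0]
force: [-0.2, 0.8, 0.7]
width: 0.933
```

```bash
python3 - <<'E'
from station import *
from m import *
s=read_state();print({k:np.round(v,4) for k,v in s.items() if k in("time_s","eef_pos","force","width")})
d={n:camera(n) for n in("scene","wrist")}
a=cv2.resize(d["wrist"]["frame"][120:420,170:470],(400,400),interpolation=2)
b=cv2.resize(d["scene"]["frame"][130:280,370:520],(400,400),interpolation=2)
cv2.imwrite("pics/w10.png",np.hstack([a,b])[:,:,::-1])
E
```

```text
{'time_s': np.float64(14.2667), 'eef_pos': array([0.481 , 0.1238, 0.139 ]), 'force': array([-0.1597,  0.8059,  0.658 ]), 'width': np.float64(0.9333)}
```

View pics/w10.png

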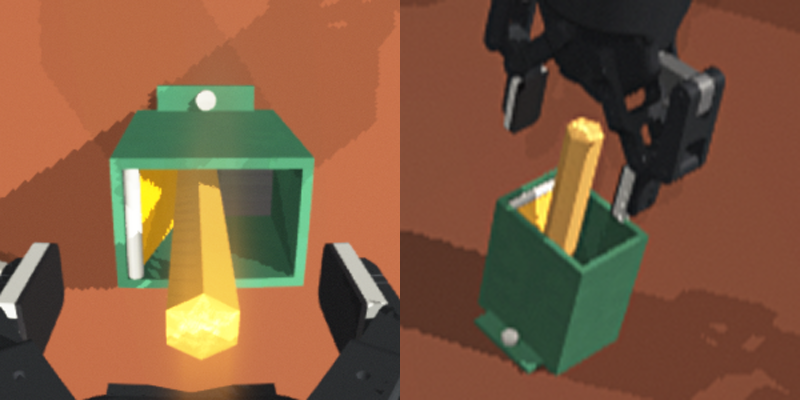

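Released: the drift stands in the socket with its top at wrist crop (203,325), and the fingers are clear. I retreat straight up.

>>> {"api": "arm_command", "payload": {
  "steps": [
    {"x":0,"y":0,"z":0.5,"ax":0,"ay":0,"az":0},
    {"x":0,"y":0,"z":1.5,"ax":0,"ay":0,"az":0},
    {"x":0,"y":0,"z":2.5,"ax":0,"ay":0,"az":0},
    {"x":0,"y":0,"z":2.5,"ax":0,"ay":0,"az":0},
    {"x":0,"y":0,"z":2.5,"ax":0,"ay":0,"az":0},
    {"x":0,"y":0,"z":2.5,"ax":0,"ay":0,"az":0},
    {"x":-1,"y":-1,"z":2,"ax":0,"ay":0,"az":0},
    {"x":0,"y":0,"z":0,"ax":0,"ay":0,"az":0},
    {"x":0,"y":0,"z":0,"ax":0,"ay":0,"az":0}
  ]
}}

```text
time_s: 15.12
eef_pos: [0.4713, 0.1138, 0.2803]
ee_rot: [3.035, 0.812, 0.004]
force: [-0.9, -0.3, -1.2]
width: 0.938
```

```bash
python3 - <<'E'
from station import *
from m import *
s=read_state();print({k:np.round(v,4) for k,v in s.items() if k in("time_s","eef_pos","force","width")})
d={n:camera(n) for n in("scene","top","wrist")}
old=pickle.load(open("d0.pkl","rb"))
for n in("scene","top"):
    for c in(old[n],d[n]):
        W,ok=cloud(c);z=W[...,2]
        m=((z>.004)&(z<.034)&ok&(W[...,0]>.15)).astype(np.uint8);k,l,st,ce=cv2.connectedComponentsWithStats(m)
        print(n,[((W[l==i].min(0)+W[l==i].max(0))/2).round(3)[:2].tolist() for i in range(1,k) if st[i,4]>60 and st[i,4]<5000])
W,ok=wcloud(s,d["wrist"]);z=W[...,2]
m=(np.hypot(W[...,0]-.482,W[...,1]-.124)<.025)&(z>.14)&(z<.165);P=W[m]*1000
top=P[P[:,2]>P[:,2].max()-6];print("drift top",top.mean(0).round(1),cv2.minEnclosingCircle(top[:,:2].astype(np.float32)))
cv2.imwrite("pics/s11.png",d["scene"]["frame"][:,:,::-1])
E
```

```text
{'time_s': np.float64(15.1167), 'eef_pos': array([0.4713, 0.1138, 0.2803]), 'force': array([-0.8971, -0.2567, -1.19  ]), 'width': np.float64(0.9378)}
scene [[0.424, -0.014], [0.502, 0.129], [0.538, -0.186], [0.547, -0.292], [0.65, -0.169]]
scene [[0.423, -0.014], [0.503, 0.129], [0.538, -0.186], [0.547, -0.292], [0.651, -0.169]]
top [[0.708, -0.106], [0.685, 0.104], [0.536, -0.188], [0.487, 0.105], [0.42, -0.017]]
top [[0.708, -0.107], [0.685, 0.105], [0.535, -0.19], [0.487, 0.106], [0.504, 0.14], [0.42, -0.017]]
drift top [482.8 124.7 156.4] ((483.2080078125, 124.30339813232422), 10.275625228881836)
```

View pics/s11.png

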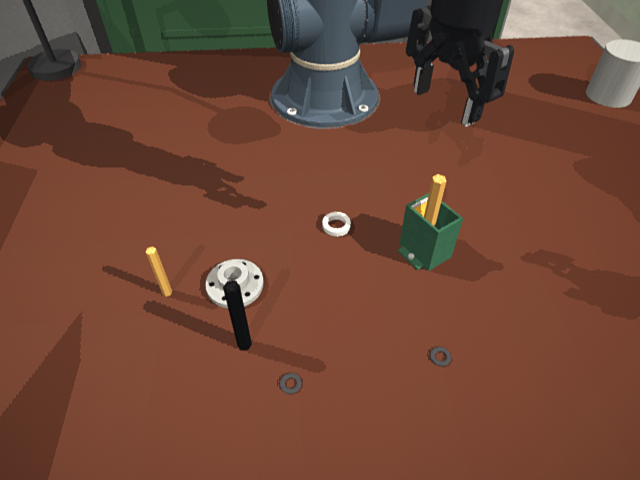

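The drift stands in the pocket (scene 438,180) and the bystanders haven't moved. The top reads about 2 mm higher than expected, so I compare it with the rim in the same picture.

```bash
python3 - <<'E'
from station import *
from m import *
s=read_state()
d={n:camera(n) for n in("scene","top","wrist")};pickle.dump((s,d),open("d9.pkl","wb"))
for n in d:
    c=d[n];W,ok=wcloud(s,c) if n=="wrist" else cloud(c);z=W[...,2]
    hsv=cv2.cvtColor(c["frame"],cv2.COLOR_RGB2HSV);H,S=hsv[...,0],hsv[...,1]
    g=(H>40)&(H<95)&(S>60)&ok&(np.hypot(W[...,0]-.487,W[...,1]-.127)<.055)&(z>.085)&(z<.1)
    b=(np.hypot(W[...,0]-.483,W[...,1]-.1245)<.02)&(z>.1)&(z<.17)&(H<38)
    zt=np.percentile(z[b],99.5);t=b&(z>zt-.005)
    A=np.c_[W[t][:,:2]-W[t][:,:2].mean(0),np.ones(t.sum())];co=np.linalg.lstsq(A,z[t],rcond=None)[0]
    print(n,"rim z med",np.median(z[g]).round(4),"top max",zt.round(4),"plane",co.round(4),t.sum(),W[t].mean(0).round(4))
    bb=z[(abs(z)<.02)&ok];print("  bench",np.median(bb).round(4))
    for zz in np.arange(.1,.16,.01):
        q=W[b&(abs(z-zz)<.005)];
        if len(q)>20: print("   ",zz.round(2),q[:,:2].mean(0).round(4),len(q))
cv2.imwrite("pics/w12.png",cv2.resize(d["wrist"]["frame"][150:400,180:480],(720,600),interpolation=2)[:,:,::-1])
E
```

```text
scene rim z med 0.09 top max 0.1544 plane [-0.0342  0.0203  0.1526] 112 [0.487  0.1252 0.1526]
  bench -0.0015
    0.1 [0.4922 0.1234] 32
    0.11 [0.4918 0.1232] 68
    0.12 [0.4916 0.1236] 71
    0.13 [0.4916 0.1234] 73
    0.14 [0.4916 0.1235] 71
    0.15 [0.488  0.1249] 145
top rim z med 0.0927 top max 0.1579 plane [-0.0046  0.0166  0.1554] 185 [0.4827 0.1241 0.1554]
  bench 0.0012
    0.11 [0.4829 0.118 ] 24
    0.12 [0.4825 0.1174] 26
    0.13 [0.4822 0.1179] 32
    0.14 [0.4832 0.1175] 26
    0.15 [0.4838 0.122 ] 87
wrist rim z med 0.0924 top max 0.1565 plane [ 0.0128 -0.0105  0.1548] 618 [0.4821 0.1245 0.1548]
  bench 0.0006
    0.1 [0.4771 0.1286] 33
    0.11 [0.4781 0.1306] 62
    0.12 [0.4782 0.1308] 60
    0.13 [0.4773 0.1289] 84
    0.14 [0.478  0.1301] 86
    0.15 [0.4814 0.1254] 432
```

View pics/w12.png

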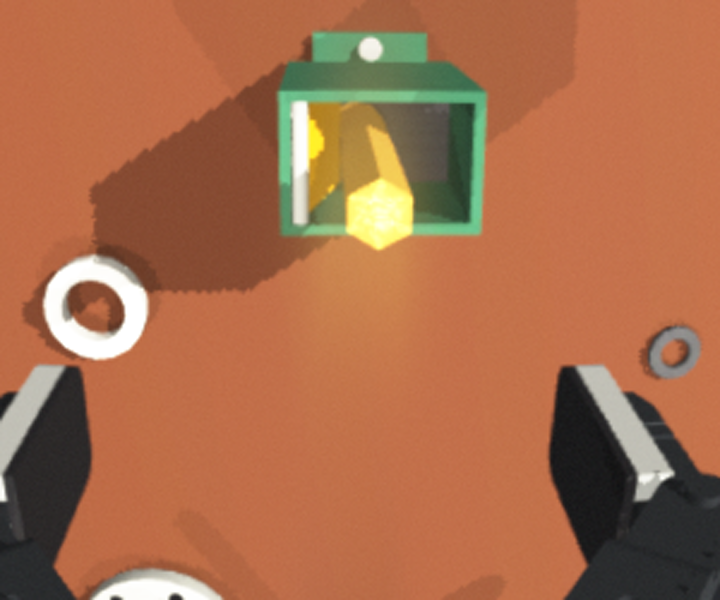

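Referred to the bench, the top face is at 154.1–154.2 mm in all three cameras. That matches the pressed-home height of 154.3 mm, so the drift is still seated and upright. Handing in.

```bash
python3 -c "
from station import *
print(finish_job())"
```

```text
the job is handed in; nothing more can be done
None
```

The brass drift is stowed upright in the green pocket, pressed home on the seat and let go. I handed the job in at about 15 s on the robot's clock, and no verdict is reported.

- **Flap:** I gripped the drift across its flats with 100 N and pushed the flap open at its free half with about 6 N. Then I slid the foot along the slant and down into the socket, holding the flap aside. Sideways forces stayed around 5 N at each reading I took.
- **Seat:** The foot met the seat 14.3 mm above the bench. I pressed to a steady 15 N, then eased off and released.
- **Last checks:**
  - Measured from the bench, all three cameras put the drift's top at about 154.2 mm, against 154.3 mm expected. It is upright and about 62 mm above the rim.
  - The flange, ring and washers are within about 2 mm of where they started, which is within measuring error. The washers were checked in the top view only.
  - The gripper is well clear.
- **Disagreement:** One quick reading put the drift's top about 2 mm too high. Once each camera's bench offset was taken off, that difference went away.

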